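# Reset the jam-nutted hold-down spindle of a drilling jig

## Robot

A 7-joint arm with a two-finger parallel gripper is mounted at the origin on a cart in front of the work surface, level with it; the furniture and walls round the work are solid. World frame = base frame: x ahead of the robot, y to its left, z up, the work surface at z = 0. Lengths are in m, angles in rad, forces in N, time in s.
With the tool pointing down it reaches from about 0.35 to 0.9 m from the base axis. Payload 8.1 kg.
Tool frame: the origin (TCP) lies on the centre line of the jaws, within the pads' length; the fingertips stand 19 mm ahead of it and the grasp point (between the pads) is the TCP (arm.tip_reach is the distance from the TCP to the fingertips, in m); z points along the fingers, y is the line along which they close (so a half turn about z gives the same grasp; the last joint's range is limited). The gripper opens to 92 mm and grips with 3 to 60 N. Pads are 19 mm wide; open, the fingers measure 130 mm over their backs; the gripper's body (75 mm by 190 mm) begins 47 mm behind the grasp point.
Start: joints at [1.234, 0.434, 0.025, 1.573, -0.012, 1.134, -0.075], TCP at [0.145, -0.608, 0.246] pointing down, gripper open.
Joint ranges: [-2.62, 2.62], [-0.44, 2.09], [-1.27, 1.32], [0.08, 2.57], [-1.32, 4.46], [0.12, 2], [-2.74, 2.74]. Speed limits (rad/s): [2.22, 2.22, 3.01, 3.01, 3.14, 3.14, 3.14].

## Interface

Orientations are given as a rotation vector (axis times angle).
In Python, from cell import arm gives the robot as it stands.
- The arm moves only by the tool arm_command, never from a script. Its argument "targets" is a list that holds one entry, the list of rows, each a list of 6 numbers: the shift along the tool's x, y, z in m, then the turn, a rotation vector about the tool's x, y, z in rad. A call has 1 to 10 rows; each row shifts and turns the commanded pose from where the row before left it, along the tool's axes as they then stand; what a row does not reach is not made up. A row lasts 1/8 s, in which the tool goes at most 62.5 mm and 10.7 degrees, less where a joint would pass 70% of its speed; a pose out of reach is approached as far as the arm can. A call with a gripper value outside its range is refused whole. "jaw" is the finger opening in m, from 0 to 0.0918, set as the call begins (left out, the last holds). The fingers move at their own pace and stop on an object; "newtons" is the grip in N (left out, the last holds). Time passes only in rows, so rows that do not move let the fingers close. It gives the time, the measured TCP pose, the force, the opening and the grip force at its end, in the units of the state.
- arm.observe(): the state, without advancing time (a new reading comes with each control period).
- arm.get_image(name): name is "scene" or "top" or "wrist"; returns a dict with "pixels" (384x512x3 uint8, red, green, blue), "z_map" (384x512 float32, m along the optical axis (not along the pixel's ray), 0 where there is no reading), "fx", "fy", "cx", "cy" (pixels), "xyz" and "rotation" of the camera in the world; the wrist camera has in their place "T_tool_cam" (4x4, takes a point from camera to tool coordinates, whose origin is the TCP and whose axes are the flange's). Camera axes: x right, y down, z forward; pixel columns grow to the right and rows downward; lengths in m; the calibration is good to about 2 mm. A picture is of the moment at which its call begins: read the wrist's pose just before it.
- arm.sign_off(): hands the job in; it is judged then, once.
The state is a dict: "clock": time; "joints": joint angles; "dq": joint speeds; "joint_efforts": joint torques, N m; "position": TCP position; "ee_rot": TCP orientation; "force": force on the tool from outside, world axes, zero at the start; "ft_torque": the same for the moment, N m; "width": opening from 0.0 (shut) to 1.0 (fully open); "gripper_force": force on a finger pad.
Only numpy, scipy, OpenCV 4.12 (cv2) and the standard library are available. Lean on these libraries where they do the work, as an engineer would, in place of code of your own. Each camera call takes 0.05 s, during which the arm holds its last target. There are 200 camera calls.

## Task

The hold-down spindle of the small drilling jig no longer reaches the wooden offcut lying in it. Swing the jam nut's lever loose, screw the spindle down by its T-bar until the rubber foot presses the wood firmly without crushing it, then swing the lever back until the nut locks the spindle snugly, without over-tightening it. Leave the offcut in its nest and the things around the jig where they lie.

Things in the scene. Friction and masses are not known exactly. Their poses are not given: they have to be found in the camera images.
- jig: jig fixed to the table: plywood base 170 x 124 x 10 mm with low wooden fences; at its rear (+x of the jig) a grey cast column whose arm ends in a round threaded boss, top 80 mm above the table. Origin: on the table, on the vertical spindle axis; the base reaches 67 mm to -x and 103 mm to +x of it.
- t_bar (a point): centre of the T-bar on top of the spindle, a level bar 54 x 12 x 13 mm across the jig's axis, centred about 124 mm above the table; x axis along the bar. Turn it clockwise seen from above to lower the foot, 3 mm per radian.
- lever_post (a point): middle of the upright round post, 14 mm diameter, 25 mm tall (93 to 118 mm above the table), at the end of the jam nut's flat lever, 72 mm from the jig's vertical axis; x axis points outward along the lever.
- foot: round rubber foot, 26 mm diameter, 10 mm thick, at the spindle's lower end; it does not turn. Origin on the jig's axis near table level, not on its face. Pressed on the wood it gives about 1 mm per 28 N (0.12 rad of the T-bar per 10 N). Good clamping load: 12 to 50 N (aim for 30 N).
- foot_face (a point): centre of the foot's underside, 1.5 to 4 mm above the offcut's top at the start
- offcut: wooden offcut, 45 x 90 x 20 mm, lying flat in the jig's nest under the foot, its top 30 mm above the table; origin at the centre of its underside, long side along y
- lock_pad: small brass pad hidden inside the boss, which the jam nut presses against the spindle to lock it. Pressed with 30 to 105 N the nut is snug (aim for 65 N); that is a push at the lever post 2 to 7 N above the free swing (aim for 4.5 N above).
- spanner: loose spanner, 164 mm long, lying on the table; leave alone
- knob: loose white drawer knob, 30 mm diameter, 28 mm tall; leave alone
- bracket: loose small steel angle bracket, 45 mm legs, 22 mm wide; leave alone
- spindle: upright screw spindle that carries the T-bar; origin on the jig's axis at table level. The tight nut locks it. With the nut loose it turns at least 1.6 rad from its start and stays where left; free turning takes about 0.2 N m (plus 0.02 N m per rad/s), and each 10 N of load on the foot adds 0.03 N m, felt best as the rise over free turning. The foot touches the wood after 0.5 to 1.15 rad.
- jam_nut: steel nut on the boss, with the lever; origin on the jig's axis at table level, x along the lever. Anticlockwise from above loosens: tight at first, free after 0.3 to 0.8 rad; opens to at least 1.1 rad. Stays where left. Free swing takes 8 N at the post while moving; biting adds 6.7 N per rad. Once the spindle has turned, it bites later than before, at most 0.35 rad anticlockwise of its start.
Mind the look-alikes: they are no part of the job. Several things have the shape of the offcut; the one meant has the colours described above.

How it is judged:
By the outcome, as a careful person would: the job done as asked, in the order asked, and still so for the second after the job is handed in, with the robot touching nothing.
It also fails if it takes over 72 s, if anything falls off the work surface, if the arm or the gripper's body presses on something with over 40 N, if the wrist force passes 120 N, or if a joint passes its speed limit or range.

## Working session

There is one attempt and no reset: what is moved stays moved. The work goes in short steps, Python scripts to look and compute and a tool call to move; the robot and the scene stay as the last step left them, time stands still between calls to the robot, and variables do not carry over. Pictures are saved under pics/ and viewed, at most 10 in all, crops included, and the job is handed in when it is done.

Besides the shell and the picture viewer there is one more tool, called after "Request:" by a JSON object that holds its "op" and its "data", one argument or row to a line. arm_command: Moves the arm, as the interface text tells. Its arguments: {"type":"object","properties":{"targets":{"type":"array","items":{"type":"array","items":{"type":"array","items":{"type":"number"}}}},"jaw":{"type":"number"},"newtons":{"type":"number"}},"required":["targets"]}

```bash
mkdir -p pics; python3 - <<'E'
from cell import arm
import cv2,numpy as np
s=arm.observe();print({k:np.round(v,3) for k,v in s.items()})
for n in["scene","top"]:
    i=arm.get_image(n);np.savez("pics/"+n+"0.npz",**i);cv2.imwrite(f"pics/{n}0.png",cv2.resize(i["pixels"][:,:,::-1],(800,600)));print(n,i["xyz"],i["fx"])
E
```

```text
{'clock': np.float64(0.0), 'joints': array([ 1.234,  0.435,  0.025,  1.574, -0.012,  1.134, -0.075]), 'dq': array([ 0.001,  0.003, -0.   ,  0.001, -0.   , -0.001, -0.   ]), 'joint_efforts': array([-1.0000e-03, -6.6784e+01,  9.8500e-01, -3.1445e+01, -6.1000e-02,
        4.3000e-02,  0.0000e+00]), 'position': array([ 0.145, -0.608,  0.245]), 'ee_rot': array([-3.119e+00, -3.660e-01,  1.000e-03]), 'force': array([ 0.222,  0.276, -0.537]), 'ft_torque': array([ 0.045, -0.005, -0.058]), 'gripper_force': np.float64(0.0), 'width': np.float64(1.0)}
scene [0.18734194 0.54268374 0.7070286 ] 440.0507608041354
top [ 0.41819477 -0.004726    0.96286588] 412.4968674695755
```

View pics/scene0.png

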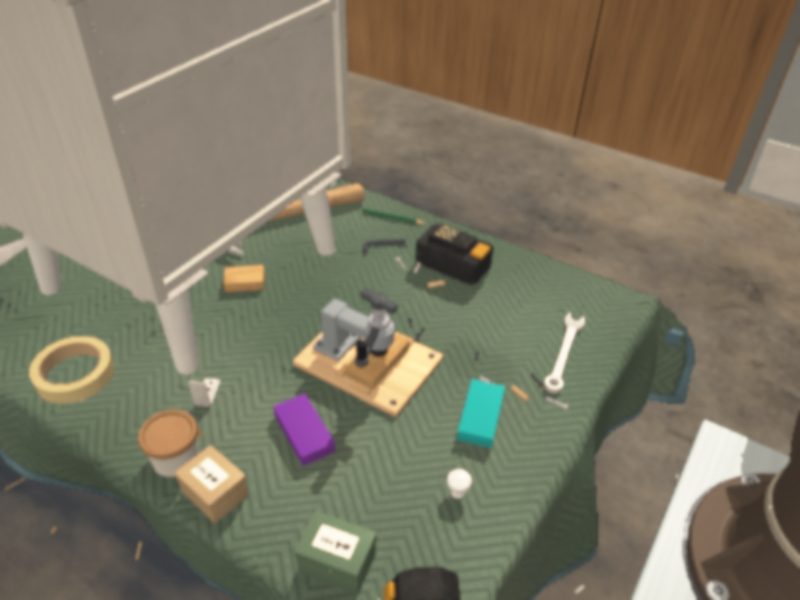

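View pics/top0.png

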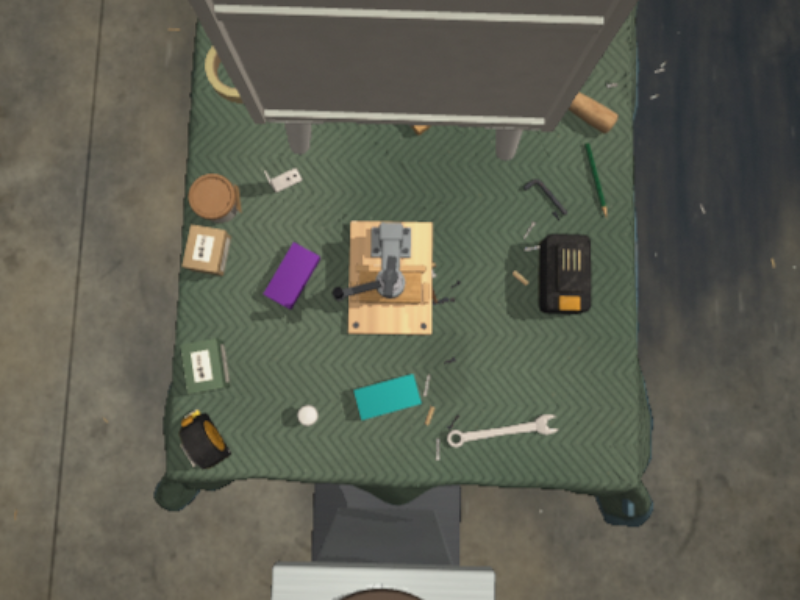

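The scene shows the jig with lever post at about (362,352) and T-bar at (378,300). In the top view the spindle is near (390,285) and the post near (338,293), with the lever pointing to +y. A cabinet overhangs the far side of the table.

```bash
cat > h.py <<'E'
import numpy as np
def world(i):
    z=i["z_map"];v,u=np.mgrid[:z.shape[0],:z.shape[1]]
    P=np.dstack([(u-i["cx"])/i["fx"]*z,(v-i["cy"])/i["fy"]*z,z])
    W=P@np.array(i["rotation"]).T+i["xyz"];W[z==0]=np.nan;return W
E
python3 - <<'E'
import numpy as np,cv2
from h import world
for n in["top","scene"]:
    i=dict(np.load(f"pics/{n}0.npz"));W=world(i)
    m=(abs(W[...,0]-.5)<.3)&(abs(W[...,1])<.25)
    z=W[...,2]
    for a,b in[(.112,.135),(.119,.135),(.09,.119),(.06,.09),(.025,.04)]:
        k=m&(z>a)&(z<b)&(abs(W[...,0]-.5)<.15)&(abs(W[...,1])<.1)
        if k.any():print(n,a,b,k.sum(),np.round(W[k].mean(0),4),np.round(W[k].min(0),3),np.round(W[k].max(0),3))
    k=z>.2; print("tall",np.round(np.nanmin(W[k],0),3),np.round(np.nanmax(W[k],0),3))
    if n=="top":
        np.set_printoptions(linewidth=250)
        print((z[168:200,208:272:2]*1000).round().astype(int))
        cv2.imwrite("pics/topc.png",cv2.resize(i["pixels"][130:225,200:300,::-1],(700,600),interpolation=cv2.INTER_CUBIC))
    else:cv2.imwrite("pics/scc.png",cv2.resize(i["pixels"][170:270,180:290,::-1],(660,600),interpolation=cv2.INTER_CUBIC))
E
```

```text
Traceback (most recent call last):
  File "h.py", line 5, in world
    W=P@np.array(i["rotation"]).T+i["xyz"];W[z==0]=np.nan;return W
      ~~~~~~~~~~~~~~~~~~~~~~~~~~~^~~~~~~~~
ValueError: operands could not be broadcast together with shapes (384,512) (3,)
```

```bash
sed -i 's/np.array(i\["rotation"\]).T/R.from_rotvec(i["rotation"]).as_matrix().T/; 1a from scipy.spatial.transform import Rotation as R' h.py
python3 - <<'E'
import numpy as np,cv2
from h import world
for n in["top","scene"]:
    i=dict(np.load(f"pics/{n}0.npz"));W=world(i)
    z=W[...,2]
    for a,b in[(.119,.135),(.09,.119),(.06,.09),(.025,.04)]:
        k=(z>a)&(z<b)&(abs(W[...,0]-.45)<.2)&(abs(W[...,1])<.12)
        if k.any():print(n,a,b,k.sum(),np.round(W[k].mean(0),4),np.round(W[k].min(0),3),np.round(W[k].max(0),3))
    k=z>.2; print("tall",np.round(np.nanmin(W[k],0),3),np.round(np.nanmax(W[k],0),3))
    if n=="top":
        np.set_printoptions(linewidth=250)
        print((z[168:200,208:272:2]*1000).round())
        cv2.imwrite("pics/topc.png",cv2.resize(i["pixels"][130:225,200:300,::-1],(700,600),interpolation=cv2.INTER_CUBIC))
    else:cv2.imwrite("pics/scc.png",cv2.resize(i["pixels"][170:270,180:290,::-1],(660,600),interpolation=cv2.INTER_CUBIC))
E
```

```text
top 0.119 0.135 197 [0.5515 0.0072 0.1306] [ 0.527 -0.008  0.119] [0.581 0.076 0.135]
top 0.09 0.119 196 [0.5413 0.0391 0.0968] [ 0.525 -0.011  0.09 ] [0.564 0.078 0.119]
top 0.06 0.09 472 [0.5961 0.0026 0.0785] [ 0.531 -0.018  0.061] [0.639 0.062 0.09 ]
top 0.025 0.04 542 [0.5181 0.0192 0.0307] [ 0.353 -0.042  0.025] [0.641 0.12  0.036]
tall [ 0.743 -0.205  0.2  ] [0.757 0.185 0.452]
[[ 0. -1. -1. ... 11. 13. 10.]
 [ 0.  0.  4. ... 16.  8.  8.]
 [ 1. -0.  2. ... 16. 22. 19.]
 ...
 [ 2.  1.  3. ... 11. 11. 11.]
 [ 1.  2.  2. ... 11. 10. 15.]
 [ 2.  1.  0. ... 13.  9. 11.]]
scene 0.119 0.135 193 [0.5498 0.0072 0.1266] [ 0.525 -0.005  0.119] [0.578 0.017 0.131]
scene 0.09 0.119 258 [0.5402 0.0388 0.1008] [ 0.522 -0.009  0.09 ] [0.574 0.082 0.119]
scene 0.06 0.09 670 [0.5782 0.0154 0.0751] [ 0.522 -0.012  0.06 ] [0.637 0.083 0.09 ]
scene 0.025 0.04 501 [0.5377 0.0241 0.0288] [ 0.352 -0.039  0.025] [0.637 0.12  0.04 ]
tall [ 0.729 -0.204  0.2  ] [1.02  0.198 0.509]
```

View pics/topc.png

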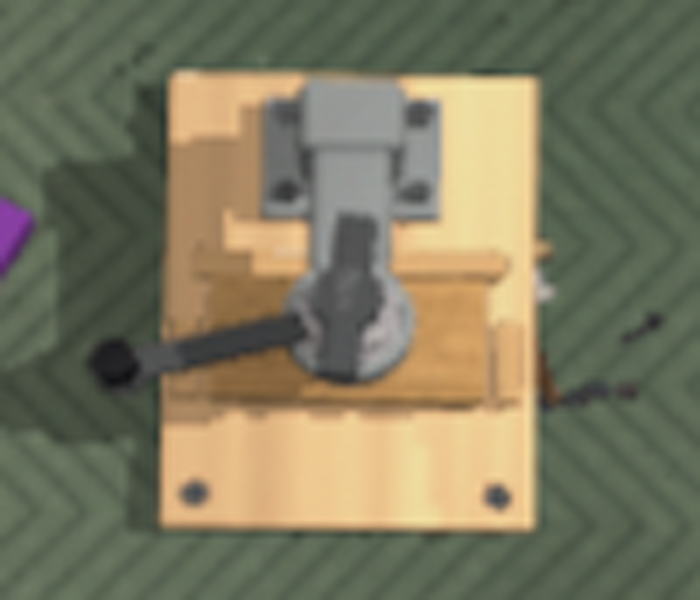

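View pics/scc.png

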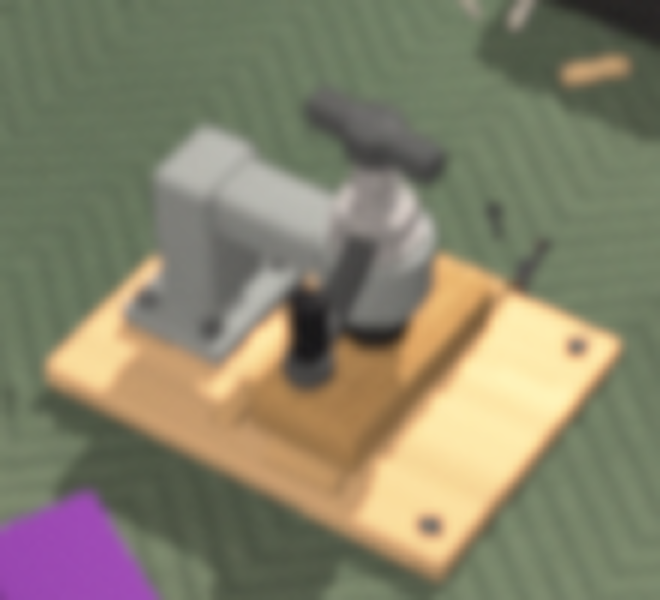

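Crops: T-bar runs nearly along world x (top crop (352,215) to (340,380)), lever runs left to the black post at (115,362). Now to fit them numerically.

```bash
python3 - <<'E'
import numpy as np,cv2
from h import world
for n in["top","scene"]:
    i=dict(np.load(f"pics/{n}0.npz"));W=world(i).reshape(-1,3);z=W[:,2]
    near=np.hypot(W[:,0]-.55,W[:,1]-.007)
    k=(z>.122)&(z<.14)&(near<.04);p=W[k,:2].astype(np.float32)
    print(n,"bar",k.sum(),p.mean(0),cv2.minAreaRect(p),np.median(z[k]))
    k=(z>.1)&(z<.124)&(near>.055)&(near<.095);p=W[k]
    print("post",k.sum(),p.mean(0),p.min(0),p.max(0))
    k=(z>.112)&(z<.124)&(near>.055)&(near<.095);p=W[k]
    print("post top",k.sum(),p.mean(0) if k.any() else 0)
    k=(z>.005)&(z<.016)&(near<.16)&(W[:,0]>.44)&(abs(W[:,1]-.007)<.085);p=W[k,:2].astype(np.float32);print("base",cv2.minAreaRect(p))
    k=(z>.084)&(z<.2)&(W[:,0]>.58)&(W[:,0]<.68)&(abs(W[:,1])<.1);print("col",k.sum(),z[k].max() if k.any() else 0)
    k=(z>.086)&(z<.099)&(near>.02)&(near<.062)&(W[:,1]>.02);p=W[k];print("lever",k.sum(),p.mean(0),np.polyfit(p[:,1],p[:,0],1))
E
```

```text
top bar 185 [0.5529134  0.00219896] ((0.5531733632087708, 0.002148432657122612), (0.020451391115784645, 0.05295800045132637), 72.82721710205078) 0.13153242780330954
post 43 [0.53246779 0.0701817  0.11663597] [0.52659976 0.06425277 0.10174187] [0.53948438 0.07573172 0.12163853]
post top 37 [0.53296736 0.0706962  0.11841859]
base ((0.5744785070419312, 0.006691142916679382), (0.2620202302932739, 0.16884422302246094), 0.2886119484901428)
col 2 0.12878670024856254
lever 103 [0.54041573 0.0460896  0.0929259 ] [-0.30553059  0.55449751]
scene bar 174 [0.55017614 0.00680205] ((0.5503308176994324, 0.005512328818440437), (0.020805947482585907, 0.053956132382154465), 76.03710174560547) 0.12762514669055092
post 68 [0.52909877 0.07583406 0.11045156] [0.52418794 0.06678186 0.10019705] [0.53670497 0.08030845 0.11740925]
post top 33 [0.53022819 0.07426177 0.1152718 ]
base ((0.5698102116584778, 0.0037343204021453857), (0.17132289707660675, 0.12924480438232422), 1.0838143825531006)
col 0 0
lever 63 [0.53925136 0.04141676 0.08961996] [-0.40346316  0.55596149]
```

Request:
{"op": "arm_command", "data": {
  "targets": [
    [[0.0381, -0.0409, 0, 0, 0, 0], [0.0381, -0.0409, 0, 0, 0, 0], [0.0381, -0.0409, 0, 0, 0, 0], [0.0381, -0.0409, 0, 0, 0, 0], [0.0381, -0.0409, 0, 0, 0, 0], [0.0381, -0.0409, 0, 0, 0, 0], [0.0381, -0.0409, 0, 0, 0, 0], [0.0381, -0.0409, 0, 0, 0, 0], [0.0381, -0.0409, 0, 0, 0, 0], [0.0381, -0.0409, 0, 0, 0, 0]]
  ],
  "jaw": 0.04
}}

```text
clock: 1.35
position: [0.4212, -0.1203, 0.2457]
ee_rot: [3.12, 0.366, 0.0]
force: [1.6, -0.5, -0.1]
width: 0.436
gripper_force: 0.0
```

Request:
{"op": "arm_command", "data": {
  "targets": [
    [[0.0381, -0.0409, 0, 0, 0, 0], [0.0381, -0.0409, 0, 0, 0, 0], [0.0381, -0.0409, 0, 0, 0, 0], [0.0381, -0.0409, 0, 0, 0, 0], [0, 0, 0, 0, 0, -0.1625], [0, 0, 0, 0, 0, -0.1625], [0, 0, 0, 0, 0, -0.1625], [0, 0, 0, 0, 0, -0.1625], [0, 0, 0, 0, 0, -0.1625], [0, 0, 0, 0, 0, -0.1625]]
  ]
}}

```text
clock: 2.6
position: [0.5308, 0.0724, 0.2453]
ee_rot: [-2.58, -1.792, 0.001]
force: [0.2, -1.2, 0.1]
width: 0.44
gripper_force: 0.0
```

Request:
{"op": "arm_command", "data": {
  "targets": [
    [[0, 0, 0, 0, 0, -0.1625], [0, 0, 0, 0, 0, -0.1625], [0, 0, 0, 0, 0, -0.1625], [0, 0, 0, 0, 0, -0.1625], [0, 0, 0, 0, 0, 0], [0, 0, 0, 0, 0, 0]]
  ]
}}

```text
clock: 3.35
position: [0.531, 0.0724, 0.2455]
ee_rot: [-1.884, -2.513, 0.0]
force: [-0.4, 0.0, -0.4]
width: 0.435
gripper_force: 0.0
```

```bash
python3 - <<'E'
from cell import arm
import cv2,numpy as np
from scipy.spatial.transform import Rotation as R
s=arm.observe();i=arm.get_image("wrist");print(np.round(s["joints"],3),s["force"])
T=i["T_tool_cam"];Rt=R.from_rotvec(s["ee_rot"]).as_matrix()
i["rotation"]=R.from_matrix(Rt@T[:3,:3]).as_rotvec();i["xyz"]=s["position"]+Rt@T[:3,3];print(i["xyz"])
np.savez("pics/w1.npz",**i);cv2.imwrite("pics/w1.png",cv2.resize(i["pixels"][:,:,::-1],(800,600)))
from h import world
W=world(i).reshape(-1,3);z=W[:,2];near=np.hypot(W[:,0]-.552,W[:,1]-.004)
k=(z>.112)&(z<.125)&(near>.055)&(near<.095);p=W[k];print("post",k.sum(),p.mean(0),p.min(0),p.max(0))
k=(z>.122)&(z<.14)&(near<.04);p=W[k];print("bar",k.sum(),p.mean(0),p.min(0),p.max(0),cv2.minAreaRect(p[:,:2].astype(np.float32)))
E
```

```text
[ 0.352  0.402 -0.79   1.743  0.313  1.127 -0.25 ] [-0.35059187  0.01409305 -0.39752967]
[0.5125244  0.13563898 0.3842782 ]
post 147 [0.53136446 0.07263824 0.11721087] [0.52491524 0.06545303 0.11247741] [0.53814065 0.07879897 0.11982851]
bar 259 [5.62874735e-01 5.10050358e-05 1.30130276e-01] [ 0.54307106 -0.00758794  0.12616267] [0.57907729 0.00635745 0.13279721] ((0.5611584186553955, -0.0007055066525936127), (0.03599737584590912, 0.011003510095179081), 8.520207405090332)
```

View pics/w1.png

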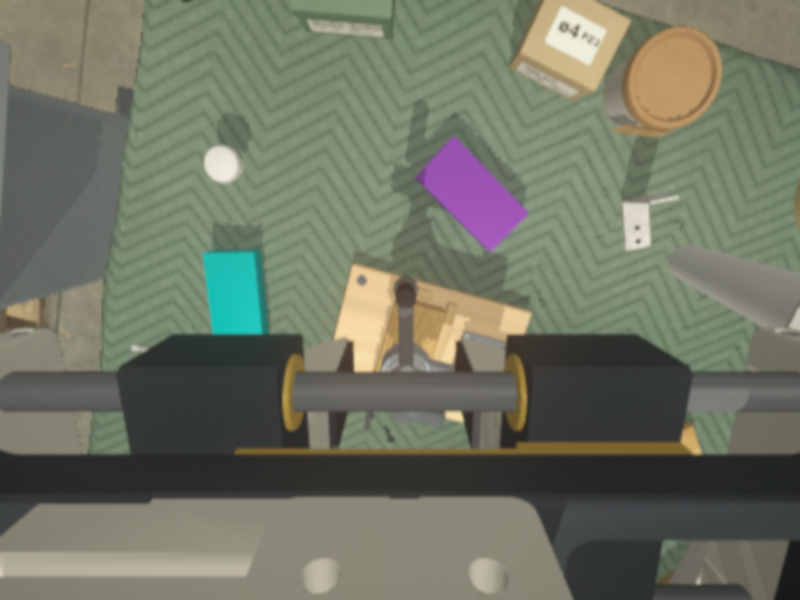

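The wrist view has the post at (405,290), between the open fingers and centred under the TCP. I'll descend and grip it.

Request:
{"op": "arm_command", "data": {
  "targets": [
    [[0, 0, 0.026, 0, 0, 0], [0, 0, 0.026, 0, 0, 0], [0, 0, 0.026, 0, 0, 0], [0, 0, 0.026, 0, 0, 0], [0, 0, 0.0255, 0, 0, 0], [0, 0, 0, 0, 0, 0], [0, 0, 0, 0, 0, 0]]
  ]
}}

```text
clock: 4.28
position: [0.5315, 0.0729, 0.1171]
ee_rot: [1.88, 2.516, 0.001]
force: [0.5, -0.6, 0.5]
width: 0.435
gripper_force: 0.0
```

Request:
{"op": "arm_command", "data": {
  "targets": [
    [[0, 0, 0, 0, 0, 0], [0, 0, 0, 0, 0, 0], [0, 0, 0, 0, 0, 0], [0, 0, 0, 0, 0, 0], [0, 0, 0, 0, 0, 0], [0, 0, 0, 0, 0, 0]]
  ],
  "jaw": 0.0,
  "newtons": 25
}}

```text
clock: 5.03
position: [0.5315, 0.0726, 0.1166]
ee_rot: [1.88, 2.516, 0.001]
force: [0.3, -0.6, 5.0]
width: 0.143
gripper_force: 25.0
```

Request:
{"op": "arm_command", "data": {
  "targets": [
    [[-0.0001, -0.0036, 0, 0, 0, -0.05], [-0.0001, -0.0036, 0, 0, 0, -0.05], [-0.0001, -0.0036, 0, 0, 0, -0.05], [-0.0001, -0.0036, 0, 0, 0, -0.05], [-0.0001, -0.0036, 0, 0, 0, -0.05]]
  ]
}}

```text
clock: 5.65
position: [0.516, 0.0659, 0.1166]
ee_rot: [1.549, 2.731, 0.004]
force: [7.3, 1.5, -0.9]
width: 0.144
gripper_force: 25.0
```

Request:
{"op": "arm_command", "data": {
  "targets": [
    [[-0.0001, -0.0036, 0, 0, 0, -0.05], [-0.0001, -0.0036, 0, 0, 0, -0.05], [-0.0001, -0.0036, 0, 0, 0, -0.05], [-0.0001, -0.0036, 0, 0, 0, -0.05], [-0.0001, -0.0036, 0, 0, 0, -0.05]]
  ]
}}

```text
clock: 6.28
position: [0.5019, 0.0552, 0.1166]
ee_rot: [1.195, 2.903, 0.005]
force: [5.9, 2.7, -1.2]
width: 0.14
gripper_force: 25.0
```

Request:
{"op": "arm_command", "data": {
  "targets": [
    [[-0.0001, -0.0036, 0, 0, 0, -0.05], [-0.0001, -0.0036, 0, 0, 0, -0.05], [-0.0001, -0.0036, 0, 0, 0, -0.05], [-0.0001, -0.0036, 0, 0, 0, -0.05], [-0.0001, -0.0036, 0, 0, 0, -0.05]]
  ]
}}

```text
clock: 6.9
position: [0.4906, 0.0413, 0.1166]
ee_rot: [0.824, 3.03, 0.005]
force: [3.9, 4.2, -0.4]
width: 0.139
gripper_force: 25.0
```

Request:
{"op": "arm_command", "data": {
  "targets": [
    [[-0.0001, -0.0036, 0, 0, 0, -0.05], [-0.0001, -0.0036, 0, 0, 0, -0.05], [-0.0001, -0.0036, 0, 0, 0, -0.05], [-0.0001, -0.0036, 0, 0, 0, -0.05]]
  ]
}}

```text
clock: 7.4
position: [0.4842, 0.0284, 0.1166]
ee_rot: [0.517, 3.098, 0.004]
force: [3.0, 5.1, 0.4]
width: 0.143
gripper_force: 25.0
```

Request:
{"op": "arm_command", "data": {
  "targets": [
    [[0, 0, 0, 0, 0, 0], [0, 0, 0, 0, 0, 0], [0, 0, 0, 0, 0, 0], [0, 0, -0.02, 0, 0, 0], [0, 0, -0.03, 0, 0, 0], [0, 0, -0.03, 0, 0, 0], [0, 0, 0, 0, 0, 0], [0, 0, 0, 0, 0, 0]]
  ],
  "jaw": 0.04
}}

```text
clock: 8.4
position: [0.4834, 0.0267, 0.1965]
ee_rot: [0.521, 3.098, -0.001]
force: [0.4, -0.3, -0.2]
width: 0.438
gripper_force: 0.0
```

```bash
python3 - <<'E'
from cell import arm
import cv2,numpy as np
from scipy.spatial.transform import Rotation as R
from h import world
s=arm.observe();i=arm.get_image("wrist");print(s["position"],s["ee_rot"],s["force"],s["joints"].round(2) if hasattr(s["joints"],'round') else s["joints"])
T=i["T_tool_cam"];Rt=R.from_rotvec(s["ee_rot"]).as_matrix()
i["rotation"]=R.from_matrix(Rt@T[:3,:3]).as_rotvec();i["xyz"]=s["position"]+Rt@T[:3,3]
np.savez("pics/w2.npz",**i);cv2.imwrite("pics/w2.png",cv2.resize(i["pixels"][:,:,::-1],(800,600)))
def pca(W,lo):
    W=W.reshape(-1,3);k=(W[:,2]>lo)&(W[:,2]<.137)&(np.hypot(W[:,0]-.552,W[:,1]-.003)<.032)
    p=W[k,:2];c=p.mean(0);v=np.linalg.svd(p-c)[2][0] if len(p)<3000 else 0
    q=(p-c)@v;print(k.sum(),c,np.degrees(np.arctan(v[1]/v[0])),q.min(),q.max())
for n in("top0","scene0","w1","w2"):
    for lo in(.124,.128):
        try:print(n,end=" ");pca(world(dict(np.load(f"pics/{n}.npz"))),lo)
        except Exception as e:print(e)
E
```

```text
[0.48339567 0.02666148 0.19645762] [ 5.20900958e-01  3.09777002e+00 -8.16409339e-04] [ 0.43479359 -0.29894376 -0.21572227] [ 0.64  0.47 -1.07  1.91  0.48  1.04  0.6 ]
top0 184 [0.55304856 0.00221518] -5.570669970050567 -0.027857227782959876 0.026359947352634132
top0 178 [0.55337339 0.00217493] -5.527253418233156 -0.027532543409933306 0.02668518653429726
scene0 154 [0.55035692 0.00626977] -6.103628826389831 -0.02765928733837846 0.026405626087570667
scene0 75 [0.54953921 0.00557688] -6.284997856335939 -0.027794363115470698 0.02215380124821595
w1 259 [5.62874735e-01 5.10050358e-05] 11.66722911380139 -0.01969898293395822 0.016130041426815574
w1 254 [ 5.62592382e-01 -3.50955581e-05] 11.414918756121823 -0.019416126670716072 0.016430390081618024
w2 426 [0.53883273 0.00479183] 9.897228471188734 -0.01364374027854944 0.014772970473219618
w2 380 [0.53853219 0.00450042] 5.880244279028122 -0.013106172195139354 0.014370616109603572
```

View pics/w2.png

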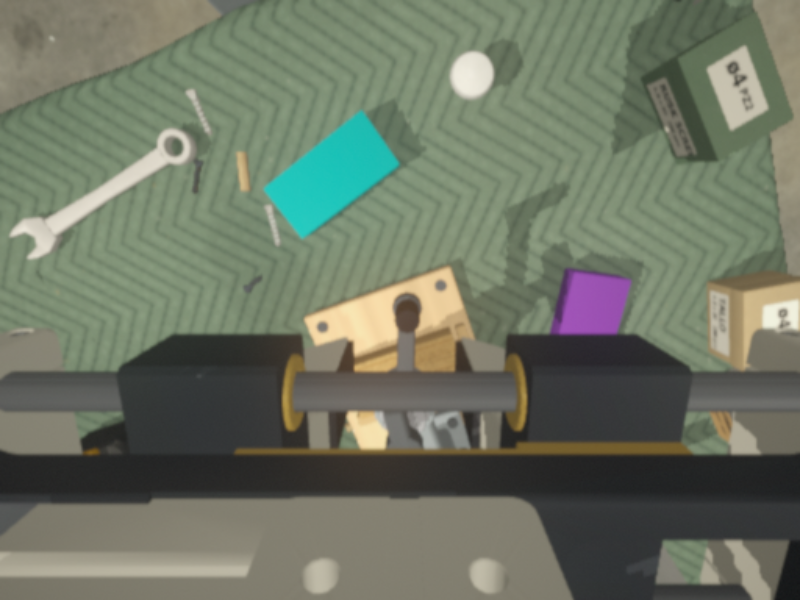

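The wrist view shows the post, still swung out, at (407,310). Bar angle is about -5.7° with its centre near (0.552, 0.003). I'll move over the bar and turn to match.

Request:
{"op": "arm_command", "data": {
  "targets": [
    [[-0.0363, 0, 0, 0, 0, 0], [-0.0363, 0, 0, 0, 0, 0], [0, 0, 0, 0, 0, -0.117], [0, 0, 0, 0, 0, -0.117], [0, 0, 0, 0, 0, 0], [0, 0, 0, 0, 0, 0]]
  ]
}}

```text
clock: 9.2
position: [0.5519, 0.0032, 0.1958]
ee_rot: [-0.159, -3.137, -0.0]
force: [-0.1, -0.2, 0.6]
width: 0.434
gripper_force: 0.0
```

Request:
{"op": "arm_command", "data": {
  "targets": [
    [[0, 0, 0.025, 0, 0, 0], [0, 0, 0.025, 0, 0, 0], [0, 0, 0.0245, 0, 0, 0], [0, 0, 0, 0, 0, 0], [0, 0, 0, 0, 0, 0]]
  ]
}}

```text
clock: 9.82
position: [0.5526, 0.0035, 0.1226]
ee_rot: [0.156, 3.137, 0.0]
force: [0.1, 0.0, 0.3]
width: 0.435
gripper_force: 0.0
```

Request:
{"op": "arm_command", "data": {
  "targets": [
    [[0, 0, 0, 0, 0, 0], [0, 0, 0, 0, 0, 0], [0, 0, 0, 0, 0, 0], [0, 0, 0, 0, 0, 0], [0, 0, 0, 0, 0, 0], [0, 0, 0, 0, 0, 0]]
  ],
  "jaw": 0.0,
  "newtons": 30
}}

```text
clock: 10.58
position: [0.5525, 0.0028, 0.1222]
ee_rot: [0.156, 3.137, -0.001]
force: [-0.2, -1.9, 6.9]
width: 0.229
gripper_force: 30.0
```

```bash
cat > st.py <<'E'
from cell import arm
import numpy as np
s=arm.observe();r=s["ee_rot"];print("t",s["clock"],"pos",np.round(s["position"],4),"yaw",np.degrees(2*np.arctan2(r[1],r[0]))%360,"F",np.round(s["force"],2),"M",np.round(s["ft_torque"],3),"j",np.round(s["joints"],2),s["width"])
E
python3 st.py
```

```text
t 10.575 pos [0.5525 0.0028 0.1222] yaw 174.3057747611365 F [-0.19 -1.93  6.87] M [-0.465  0.034  0.035] j [ 0.57  0.67 -1.    1.84  0.67  1.01  0.76] 0.22930890302348286
```

The jaw stopped at 21 mm, so it is on the bar's central hub. I'll grip harder, turn it and watch the moment about z.

Request:
{"op": "arm_command", "data": {
  "targets": [
    [[0, 0, 0, 0, 0, 0], [0, 0, 0, 0, 0, 0], [0, 0, 0, 0, 0, 0], [0, 0, 0.0002, 0, 0, 0.05], [0, 0, 0.0001, 0, 0, 0.05], [0, 0, 0.0002, 0, 0, 0.05], [0, 0, 0.0001, 0, 0, 0.05]]
  ],
  "newtons": 60
}}

```text
clock: 11.45
position: [0.5526, 0.0029, 0.1217]
ee_rot: [0.47, 3.105, -0.001]
force: [-1.3, -2.4, 6.5]
width: 0.218
gripper_force: 60.0
```

```bash
python3 st.py
```

```text
t 11.45 pos [0.5526 0.0029 0.1217] yaw 162.77456482056542 F [-1.29 -2.37  6.5 ] M [-0.442  0.04   0.247] j [ 0.55  0.65 -0.95  1.84  0.63  0.99  0.59] 0.2182427366888582
```

Request:
{"op": "arm_command", "data": {
  "targets": [
    [[0, 0, 0.0002, 0, 0, 0.05], [0, 0, 0.0001, 0, 0, 0.05], [0, 0, 0.0002, 0, 0, 0.05], [0, 0, 0.0001, 0, 0, 0.05]]
  ]
}}

```text
clock: 11.95
position: [0.5526, 0.0029, 0.1211]
ee_rot: [0.778, 3.043, -0.001]
force: [-0.6, -2.9, 6.1]
width: 0.214
gripper_force: 60.0
```

```bash
python3 st.py; python3 - <<'E'
from cell import arm
import cv2,numpy as np
i=arm.get_image("scene");cv2.imwrite("pics/s2.png",cv2.resize(i["pixels"][150:270,170:300,::-1],(650,600),interpolation=cv2.INTER_CUBIC))
E
```

```text
t 11.95 pos [0.5526 0.0029 0.1211] yaw 151.32285859785944 F [-0.63 -2.89  6.15] M [-0.393  0.039  0.161] j [ 0.52  0.63 -0.9   1.84  0.6   0.97  0.42] 0.2142835605934376
```

View pics/s2.png

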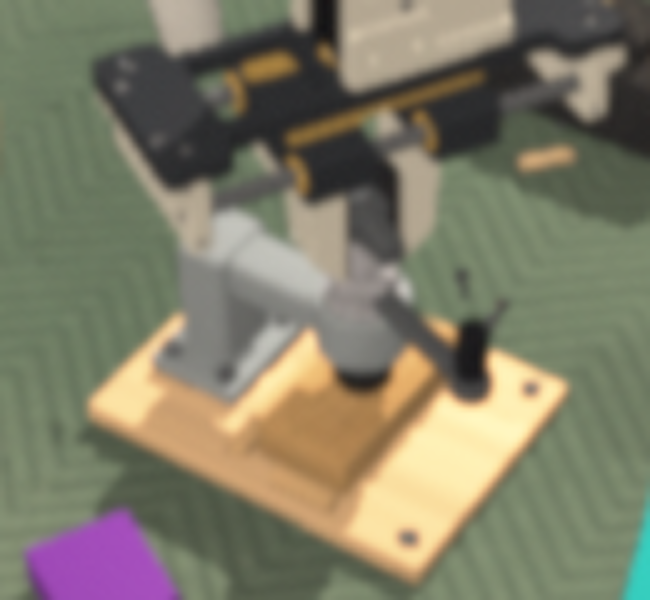

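The crop shows the fingers straddling the T-bar at about (375,200), the lever out at (470,345) and the foot at (362,378) just above the wood. Continuing.

Request:
{"op": "arm_command", "data": {
  "targets": [
    [[0, 0, 0.0002, 0, 0, 0.05], [0, 0, 0.0001, 0, 0, 0.05]]
  ]
}}

```text
clock: 12.25
position: [0.5526, 0.0029, 0.1208]
ee_rot: [0.929, 3.0, -0.0]
force: [-0.3, -2.4, 6.0]
width: 0.223
gripper_force: 60.0
```

```bash
python3 st.py
```

```text
t 12.25 pos [0.5526 0.0029 0.1208] yaw 145.5899285107326 F [-0.28 -2.38  5.98] M [-0.438 -0.028  0.15 ] j [ 0.51  0.62 -0.88  1.84  0.58  0.96  0.34] 0.22335406078189401
```

Request:
{"op": "arm_command", "data": {
  "targets": [
    [[0, 0, 0.0002, 0, 0, 0.05], [0, 0, 0.0001, 0, 0, 0.05]]
  ]
}}

```text
clock: 12.5
position: [0.5526, 0.0029, 0.1205]
ee_rot: [1.078, 2.95, -0.0]
force: [-1.5, -2.5, 5.8]
width: 0.218
gripper_force: 60.0
```

```bash
python3 st.py
```

```text
t 12.5 pos [0.5526 0.0029 0.1205] yaw 139.86501124714582 F [-1.46 -2.47  5.84] M [-0.461  0.004  0.118] j [ 0.49  0.61 -0.86  1.84  0.56  0.95  0.25] 0.21841054716212094
```

Request:
{"op": "arm_command", "data": {
  "targets": [
    [[0, 0, 0.0002, 0, 0, 0.05], [0, 0, 0.0001, 0, 0, 0.05]]
  ]
}}

```text
clock: 12.75
position: [0.5526, 0.0029, 0.1202]
ee_rot: [1.224, 2.892, -0.0]
force: [-1.1, -2.2, 5.1]
width: 0.22
gripper_force: 60.0
```

```bash
python3 st.py
```

```text
t 12.75 pos [0.5526 0.0029 0.1202] yaw 134.13156784629638 F [-1.06 -2.17  5.15] M [-0.407 -0.02   0.161] j [ 0.48  0.6  -0.83  1.85  0.55  0.94  0.17] 0.21987934766526585
```

Request:
{"op": "arm_command", "data": {
  "targets": [
    [[0, 0, 0.0002, 0, 0, 0.05], [0, 0, 0.0001, 0, 0, 0.05]]
  ]
}}

```text
clock: 13.0
position: [0.5526, 0.003, 0.1199]
ee_rot: [1.367, 2.827, -0.0]
force: [-0.3, -2.1, 6.2]
width: 0.216
gripper_force: 60.0
```

```bash
python3 st.py
```

```text
t 13.0 pos [0.5526 0.003  0.1199] yaw 128.40638370829413 F [-0.34 -2.14  6.16] M [-0.448 -0.028  0.135] j [ 0.46  0.59 -0.81  1.85  0.53  0.93  0.08] 0.21630387994887498
```

Request:
{"op": "arm_command", "data": {
  "targets": [
    [[0, 0, 0.0002, 0, 0, 0.05]]
  ]
}}

```text
clock: 13.12
position: [0.5526, 0.0029, 0.1197]
ee_rot: [1.437, 2.792, -0.0]
force: [-1.1, -1.9, 6.6]
width: 0.231
gripper_force: 60.0
```

```bash
python3 st.py
```

```text
t 13.125 pos [0.5526 0.0029 0.1197] yaw 125.54174189108659 F [-1.13 -1.91  6.62] M [-0.484  0.057  0.128] j [ 0.45  0.59 -0.79  1.85  0.52  0.92  0.04] 0.23136525510014092
```

Request:
{"op": "arm_command", "data": {
  "targets": [
    [[0, 0, 0.0001, 0, 0, 0.05]]
  ]
}}

```text
clock: 13.25
position: [0.5526, 0.0029, 0.1196]
ee_rot: [1.506, 2.756, 0.0]
force: [0.2, -2.2, 5.2]
width: 0.22
gripper_force: 60.0
```

```bash
python3 st.py
```

```text
t 13.25 pos [0.5526 0.0029 0.1196] yaw 122.67463753140183 F [ 0.24 -2.17  5.24] M [-0.439  0.01   0.215] j [ 0.45  0.59 -0.78  1.85  0.51  0.92 -0.  ] 0.2203938192781787
```

Request:
{"op": "arm_command", "data": {
  "targets": [
    [[0, 0, 0.0002, 0, 0, 0.05]]
  ]
}}

```text
clock: 13.38
position: [0.5527, 0.003, 0.1194]
ee_rot: [1.575, 2.717, 0.0]
force: [-1.0, -2.0, 6.2]
width: 0.225
gripper_force: 60.0
```

```bash
python3 st.py
```

```text
t 13.375 pos [0.5527 0.003  0.1194] yaw 119.8116992560685 F [-1.   -1.96  6.15] M [-0.427  0.084  0.183] j [ 0.44  0.58 -0.77  1.85  0.5   0.91 -0.04] 0.22514312225485378
```

Request:
{"op": "arm_command", "data": {
  "targets": [
    [[0, 0, 0.0001, 0, 0, 0.05]]
  ]
}}

```text
clock: 13.5
position: [0.5526, 0.003, 0.1193]
ee_rot: [1.642, 2.677, 0.0]
force: [-1.0, -2.7, 6.0]
width: 0.222
gripper_force: 60.0
```

```bash
python3 st.py; python3 - <<'E'
from cell import arm
import numpy as np
print([round(float((arm.get_image("scene"),arm.observe()["ft_torque"][2])[1]),3) for _ in range(4)])
i=arm.get_image("scene");np.savez("pics/s3.npz",**i)
import cv2;cv2.imwrite("pics/s3.png",cv2.resize(i["pixels"][180:250,210:290,::-1],(680,595),interpolation=cv2.INTER_CUBIC))
E
```

```text
t 13.5 pos [0.5526 0.003  0.1193] yaw 116.95036878702976 F [-0.98 -2.66  6.04] M [-0.423 -0.007  0.163] j [ 0.43  0.58 -0.76  1.85  0.49  0.91 -0.09] 0.22188885911639167
[0.118, 0.023, 0.08, 0.095]
```

View pics/s3.png

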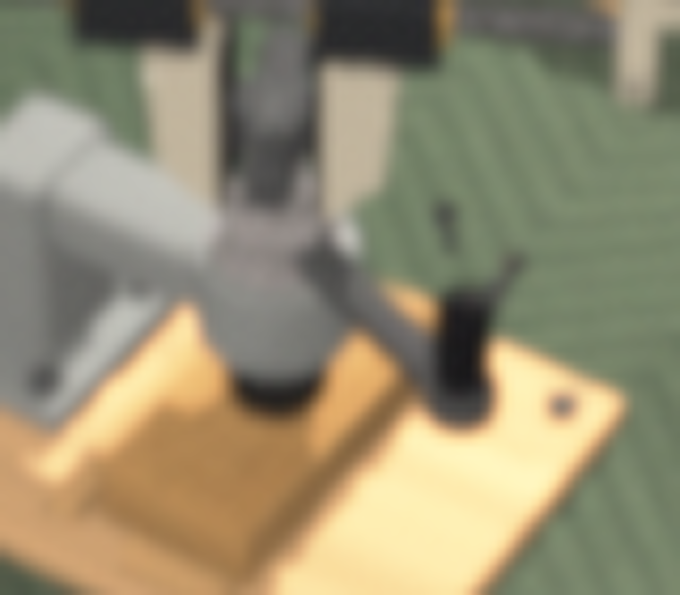

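The crop shows the bar turned with the fingers and the foot at (278,390) right at the wood surface. I'll keep turning and read the torque at each step.

Request:
{"op": "arm_command", "data": {
  "targets": [
    [[0, 0, 0.0002, 0, 0, 0.05]]
  ]
}}

```text
clock: 13.88
position: [0.5527, 0.003, 0.1191]
ee_rot: [1.707, 2.636, 0.0]
force: [-1.3, -2.0, 6.5]
width: 0.224
gripper_force: 60.0
```

```bash
python3 st.py
```

```text
t 13.875 pos [0.5527 0.003  0.1191] yaw 114.15569769139411 F [-1.28 -2.04  6.52] M [-0.493  0.004  0.179] j [ 0.42  0.57 -0.74  1.85  0.49  0.91 -0.13] 0.22368690989668175
```

Request:
{"op": "arm_command", "data": {
  "targets": [
    [[0, 0, 0.0001, 0, 0, 0.05]]
  ]
}}

```text
clock: 14.0
position: [0.5527, 0.003, 0.119]
ee_rot: [1.773, 2.592, 0.001]
force: [-0.4, -2.7, 6.3]
width: 0.217
gripper_force: 60.0
```

```bash
python3 st.py
```

```text
t 14.0 pos [0.5527 0.003  0.119 ] yaw 111.25028453794599 F [-0.41 -2.73  6.35] M [-0.441 -0.008  0.228] j [ 0.41  0.57 -0.73  1.85  0.48  0.9  -0.17] 0.21743956661169703
```

Request:
{"op": "arm_command", "data": {
  "targets": [
    [[0, 0, 0.0002, 0, 0, 0.05]]
  ]
}}

```text
clock: 14.12
position: [0.5527, 0.003, 0.1188]
ee_rot: [1.837, 2.547, 0.001]
force: [-0.2, -2.3, 6.6]
width: 0.223
gripper_force: 60.0
```

```bash
python3 st.py
```

```text
t 14.125 pos [0.5527 0.003  0.1188] yaw 108.38826444780551 F [-0.17 -2.29  6.59] M [-0.456 -0.002  0.205] j [ 0.41  0.57 -0.72  1.85  0.47  0.9  -0.21] 0.22261460972852426
```

Request:
{"op": "arm_command", "data": {
  "targets": [
    [[0, 0, 0.0001, 0, 0, 0.05]]
  ]
}}

```text
clock: 14.25
position: [0.5527, 0.003, 0.1187]
ee_rot: [1.9, 2.5, 0.001]
force: [-0.0, -3.1, 6.2]
width: 0.223
gripper_force: 60.0
```

```bash
python3 st.py
```

```text
t 14.25 pos [0.5527 0.003  0.1187] yaw 105.52744298536918 F [-0.02 -3.09  6.22] M [-0.487 -0.082  0.225] j [ 0.4   0.56 -0.7   1.85  0.46  0.89 -0.26] 0.22338872179837432
```

Turned 1.2 rad: the torque is about 0.08 N m above free, so the load is about 28 N. Now to release, and go back to the post to push it with an open jaw, which gives clean force readings.

Request:
{"op": "arm_command", "data": {
  "targets": [
    [[0, 0, 0, 0, 0, 0], [0, 0, 0, 0, 0, 0], [0, 0, 0, 0, 0, 0], [0, 0, -0.025, 0, 0, 0], [0, 0, -0.025, 0, 0, 0], [0, 0, -0.025, 0, 0, 0], [0, 0, 0, 0, 0, 0]]
  ],
  "jaw": 0.034
}}

```text
clock: 15.12
position: [0.5532, 0.0036, 0.1947]
ee_rot: [1.898, 2.5, 0.003]
force: [-0.0, 1.0, 0.0]
width: 0.372
gripper_force: 0.0
```

Request:
{"op": "arm_command", "data": {
  "targets": [
    [[0, 0, 0, 0, 0, -0.1585], [0, 0, 0, 0, 0, -0.1585], [0, 0, 0, 0, 0, -0.1585], [0, 0, 0, 0, 0, -0.1585], [0, 0, 0, 0, 0, -0.1585], [0, 0, 0, 0, 0, -0.1585], [0.0365, 0, 0, 0, 0, 0], [0.0365, 0, 0, 0, 0, 0], [0, 0, 0, 0, 0, 0], [0, 0, 0, 0, 0, 0]]
  ]
}}

```text
clock: 16.38
position: [0.4838, 0.0276, 0.1927]
ee_rot: [-0.544, -3.094, 0.0]
force: [0.8, 0.3, 0.6]
width: 0.369
gripper_force: 0.0
```

```bash
python3 st.py; python3 - <<'E'
from cell import arm
import numpy as np
from scipy.spatial.transform import Rotation as R
from h import world
s=arm.observe();i=arm.get_image("wrist")
T=i["T_tool_cam"];Rt=R.from_rotvec(s["ee_rot"]).as_matrix()
i["rotation"]=R.from_matrix(Rt@T[:3,:3]).as_rotvec();i["xyz"]=s["position"]+Rt@T[:3,3]
W=world(i).reshape(-1,3);near=np.hypot(W[:,0]-.552,W[:,1]-.003);k=(W[:,2]>.112)&(W[:,2]<.125)&(near>.055)&(near<.095)&(W[:,0]<.54)
print("post",k.sum(),W[k].mean(0),W[k].min(0),W[k].max(0))
W=world(arm.get_image("top")).reshape(-1,3)
E
```

```text
t 16.375 pos [0.4838 0.0276 0.1927] yaw 160.05553324418406 F [0.79 0.32 0.56] M [ 0.051 -0.19   0.034] j [ 0.62  0.46 -1.05  1.92  0.47  1.03  0.59] 0.3687458758072203
post 226 [0.48386799 0.02789108 0.11699284] [0.47779507 0.02078051 0.11200566] [0.4910542  0.03438019 0.11898014]
```

Request:
{"op": "arm_command", "data": {
  "targets": [
    [[0, 0, 0.025, 0, 0, 0], [0, 0, 0.025, 0, 0, 0], [0, 0, 0.026, 0, 0, 0], [0, 0, 0, 0, 0, 0], [0, 0.005, 0, 0, 0, 0], [0, 0.005, 0, 0, 0, 0], [0, 0, 0, 0, 0, 0]]
  ]
}}

```text
clock: 17.35
position: [0.4876, 0.0379, 0.1178]
ee_rot: [0.543, 3.093, 0.0]
force: [0.7, -0.1, 0.4]
width: 0.372
gripper_force: 0.0
```

Request:
{"op": "arm_command", "data": {
  "targets": [
    [[-0.0006, 0.0036, 0, 0, 0, 0.05], [-0.0006, 0.0036, 0, 0, 0, 0.05], [-0.0006, 0.0036, 0, 0, 0, 0.05], [-0.0006, 0.0036, 0, 0, 0, 0.05]]
  ]
}}

```text
clock: 17.85
position: [0.4946, 0.0474, 0.1174]
ee_rot: [-0.855, -3.023, 0.006]
force: [-3.6, -7.4, 8.0]
width: 0.369
gripper_force: 4.3
```

Request:
{"op": "arm_command", "data": {
  "targets": [
    [[-0.0006, 0.0036, 0, 0, 0, 0.05], [-0.0006, 0.0036, 0, 0, 0, 0.05]]
  ]
}}

```text
clock: 18.1
position: [0.4993, 0.0529, 0.1174]
ee_rot: [-1.004, -2.976, 0.006]
force: [-5.2, -6.8, 7.2]
width: 0.368
gripper_force: 4.3
```

Request:
{"op": "arm_command", "data": {
  "targets": [
    [[-0.0006, 0.0036, 0, 0, 0, 0.05], [-0.0006, 0.0036, 0, 0, 0, 0.05]]
  ]
}}

```text
clock: 18.35
position: [0.5045, 0.0579, 0.1174]
ee_rot: [-1.152, -2.922, 0.006]
force: [-4.2, -7.4, 7.4]
width: 0.372
gripper_force: 4.3
```

Request:
{"op": "arm_command", "data": {
  "targets": [
    [[-0.0006, 0.0036, 0, 0, 0, 0.05], [-0.0006, 0.0036, 0, 0, 0, 0.05]]
  ]
}}

```text
clock: 18.6
position: [0.5101, 0.0624, 0.1173]
ee_rot: [-1.296, -2.861, 0.006]
force: [-6.2, -5.9, 7.7]
width: 0.37
gripper_force: 4.3
```

```bash
python3 st.py
```

```text
t 18.6 pos [0.5101 0.0624 0.1173] yaw 131.2691472742385 F [-6.15 -5.92  7.74] M [-1.445  1.154  0.042] j [ 0.36  0.54 -0.81  1.94  0.51  0.88  0.  ] 0.3704927702120127
```

Free swing reads about 8.4 N, so the target is about 12.9 N. Continuing.

Request:
{"op": "arm_command", "data": {
  "targets": [
    [[-0.0006, 0.0036, 0, 0, 0, 0.05], [-0.0006, 0.0036, 0, 0, 0, 0.05], [-0.0006, 0.0036, 0, 0, 0, 0.05]]
  ]
}}

```text
clock: 18.98
position: [0.5194, 0.0679, 0.1172]
ee_rot: [-1.506, -2.756, 0.006]
force: [-7.4, -6.3, 7.9]
width: 0.37
gripper_force: 4.3
```

Request:
{"op": "arm_command", "data": {
  "targets": [
    [[-0.0006, 0.0036, 0, 0, 0, 0.05], [-0.0006, 0.0036, 0, 0, 0, 0.05], [-0.0006, 0.0036, 0, 0, 0, 0.05]]
  ]
}}

```text
clock: 19.35
position: [0.5294, 0.0721, 0.1172]
ee_rot: [-1.708, -2.635, 0.006]
force: [-6.9, -5.2, 7.3]
width: 0.372
gripper_force: 4.3
```

Request:
{"op": "arm_command", "data": {
  "targets": [
    [[-0.0006, 0.0036, 0, 0, 0, 0.05], [-0.0006, 0.0036, 0, 0, 0, 0.05]]
  ]
}}

```text
clock: 19.6
position: [0.5364, 0.074, 0.1172]
ee_rot: [-1.837, -2.547, 0.006]
force: [-6.9, -3.9, 6.8]
width: 0.37
gripper_force: 4.3
```

Request:
{"op": "arm_command", "data": {
  "targets": [
    [[-0.0006, 0.0036, 0, 0, 0, 0.05], [-0.0006, 0.0036, 0, 0, 0, 0.05]]
  ]
}}

```text
clock: 19.85
position: [0.5435, 0.0753, 0.1172]
ee_rot: [-1.962, -2.452, 0.006]
force: [-8.4, -3.1, 7.3]
width: 0.37
gripper_force: 4.3
```

```bash
python3 st.py
```

```text
t 19.85 pos [0.5435 0.0753 0.1172] yaw 102.68144694517815 F [-8.42 -3.13  7.31] M [-0.704  1.747  0.015] j [ 0.24  0.55 -0.67  1.86  0.44  0.88 -0.42] 0.37018341265079896
```

Request:
{"op": "arm_command", "data": {
  "targets": [
    [[-0.0006, 0.0036, 0, 0, 0, 0.05], [-0.0006, 0.0036, 0, 0, 0, 0.05], [-0.0006, 0.0036, 0, 0, 0, 0.05]]
  ]
}}

```text
clock: 20.23
position: [0.5542, 0.0758, 0.1173]
ee_rot: [-2.139, -2.298, 0.006]
force: [-9.0, -2.7, 7.2]
width: 0.375
gripper_force: 4.6
```

Request:
{"op": "arm_command", "data": {
  "targets": [
    [[-0.0006, 0.0036, 0, 0, 0, 0.05], [-0.0006, 0.0036, 0, 0, 0, 0.05]]
  ]
}}

```text
clock: 20.48
position: [0.5613, 0.0752, 0.1172]
ee_rot: [-2.251, -2.189, 0.006]
force: [-8.8, -1.7, 8.1]
width: 0.371
gripper_force: 4.7
```

Request:
{"op": "arm_command", "data": {
  "targets": [
    [[-0.0006, 0.0036, 0, 0, 0, 0.05], [-0.0006, 0.0036, 0, 0, 0, 0.05]]
  ]
}}

```text
clock: 20.72
position: [0.5683, 0.074, 0.1172]
ee_rot: [-2.357, -2.074, 0.006]
force: [-10.9, 0.4, 7.0]
width: 0.37
gripper_force: 4.9
```

Request:
{"op": "arm_command", "data": {
  "targets": [
    [[-0.0006, 0.0036, 0, 0, 0, 0.05], [-0.0006, 0.0036, 0, 0, 0, 0.05]]
  ]
}}

```text
clock: 20.98
position: [0.5751, 0.0721, 0.1173]
ee_rot: [-2.457, -1.953, 0.005]
force: [-11.0, 1.9, 7.2]
width: 0.37
gripper_force: 5.1
```

```bash
python3 st.py
```

```text
t 20.975 pos [0.5751 0.0721 0.1173] yaw 76.96642164808344 F [-10.98   1.86   7.19] M [ 0.091  2.245 -0.056] j [ 0.16  0.56 -0.55  1.79  0.36  0.89 -0.77] 0.37044976060541035
```

Biting began near yaw 101°, and the push is now about 2.7 N above free. I'll turn about 0.25 rad more.

Request:
{"op": "arm_command", "data": {
  "targets": [
    [[-0.0006, 0.0036, 0, 0, 0, 0.05], [-0.0006, 0.0036, 0, 0, 0, 0.05]]
  ]
}}

```text
clock: 21.22
position: [0.5817, 0.0696, 0.1172]
ee_rot: [-2.551, -1.828, 0.005]
force: [-11.0, 1.6, 6.6]
width: 0.372
gripper_force: 5.3
```

Request:
{"op": "arm_command", "data": {
  "targets": [
    [[-0.0006, 0.0036, 0, 0, 0, 0.05]]
  ]
}}

```text
clock: 21.35
position: [0.5849, 0.0681, 0.1173]
ee_rot: [-2.596, -1.764, 0.005]
force: [-9.4, 2.1, 7.5]
width: 0.371
gripper_force: 5.3
```

Request:
{"op": "arm_command", "data": {
  "targets": [
    [[-0.0006, 0.0036, 0, 0, 0, 0.05]]
  ]
}}

```text
clock: 21.48
position: [0.588, 0.0664, 0.1172]
ee_rot: [-2.639, -1.699, 0.005]
force: [-10.3, 3.0, 7.8]
width: 0.371
gripper_force: 5.4
```

Request:
{"op": "arm_command", "data": {
  "targets": [
    [[-0.0006, 0.0036, 0, 0, 0, 0.05]]
  ]
}}

```text
clock: 21.6
position: [0.591, 0.0646, 0.1173]
ee_rot: [-2.68, -1.632, 0.005]
force: [-10.4, 4.1, 7.4]
width: 0.369
gripper_force: 5.5
```

```bash
python3 st.py
```

```text
t 21.6 pos [0.591  0.0646 0.1173] yaw 62.68813591124098 F [-10.43   4.05   7.38] M [0.812 2.288 0.062] j [ 0.13  0.57 -0.48  1.76  0.32  0.9  -0.96] 0.36889620802695633
```

Angle from bite (about 0.69 rad) implies +4.6 N, while the measured force suggests about +2.5 N. A further 0.15 rad keeps both estimates well inside the window.

Request:
{"op": "arm_command", "data": {
  "targets": [
    [[-0.0006, 0.0036, 0, 0, 0, 0.05]]
  ]
}}

```text
clock: 21.72
position: [0.5939, 0.0627, 0.1173]
ee_rot: [-2.72, -1.565, 0.005]
force: [-9.7, 4.0, 6.2]
width: 0.368
gripper_force: 5.6
```

Request:
{"op": "arm_command", "data": {
  "targets": [
    [[-0.0006, 0.0036, 0, 0, 0, 0.05]]
  ]
}}

```text
clock: 21.85
position: [0.5967, 0.0606, 0.1173]
ee_rot: [-2.758, -1.497, 0.005]
force: [-10.3, 5.0, 6.0]
width: 0.368
gripper_force: 5.7
```

Request:
{"op": "arm_command", "data": {
  "targets": [
    [[-0.0006, 0.0036, 0, 0, 0, 0.05]]
  ]
}}

```text
clock: 21.98
position: [0.5994, 0.0584, 0.1173]
ee_rot: [-2.794, -1.427, 0.005]
force: [-10.5, 5.6, 6.4]
width: 0.367
gripper_force: 5.8
```

```bash
python3 st.py
```

```text
t 21.975 pos [0.5994 0.0584 0.1173] yaw 54.123054648509765 F [-10.5    5.57   6.36] M [ 1.179e+00  2.276e+00 -2.000e-03] j [ 0.12  0.57 -0.44  1.74  0.3   0.9  -1.07] 0.3667705415984498
```

Request:
{"op": "arm_command", "data": {
  "targets": [
    [[0, -0.005, 0, 0, 0, 0], [0, -0.005, 0, 0, 0, 0], [0, 0, 0, 0, 0, 0], [0, 0, -0.03, 0, 0, 0], [0, 0, -0.04, 0, 0, 0], [0, 0, -0.04, 0, 0, 0], [0, 0, -0.04, 0, 0, 0], [0, 0, 0, 0, 0, 0], [0, 0, 0, 0, 0, 0]]
  ]
}}

```text
clock: 23.1
position: [0.5939, 0.0612, 0.2666]
ee_rot: [2.798, 1.428, -0.001]
force: [-0.2, -0.6, -0.4]
width: 0.365
gripper_force: 0.0
```

```bash
python3 st.py; python3 - <<'E'
from cell import arm
import numpy as np,cv2
from h import world
i=arm.get_image("scene");W=world(i).reshape(-1,3)
near=np.hypot(W[:,0]-.5525,W[:,1]-.003);k=(W[:,2]>.1)&(W[:,2]<.122)&(near>.055)&(near<.09)
print("post",k.sum(),W[k].mean(0))
cv2.imwrite("pics/s4.png",cv2.resize(i["pixels"],(800,600))[:,:,::-1])
E
```

```text
t 23.1 pos [0.5939 0.0612 0.2666] yaw 54.05605506788547 F [-0.23 -0.58 -0.35] M [-0.037 -0.112 -0.032] j [ 0.14  0.42 -0.48  1.58  0.21  1.19 -1.  ] 0.365274610154274
post 68 [0.58826439 0.0677501  0.11060066]
```

View pics/s4.png

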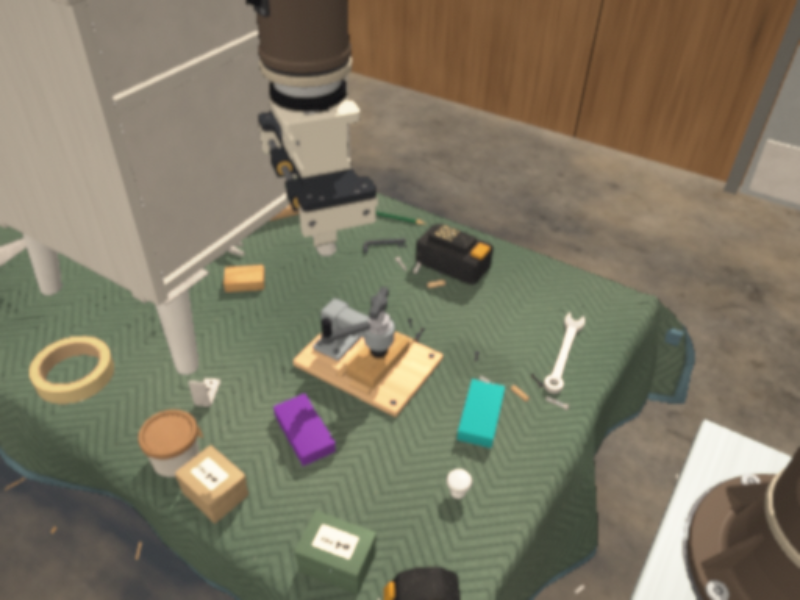

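The picture shows the T-bar turned, the lever swung back (post near (325,325)), the offcut in its nest and everything else unmoved. One last check of the bar angle, then I'll hand in.

```bash
python3 - <<'E'
from cell import arm
import numpy as np
from h import world
W=world(arm.get_image("scene")).reshape(-1,3)
k=(W[:,2]>.119)&(W[:,2]<.135)&(np.hypot(W[:,0]-.5525,W[:,1]-.003)<.032);p=W[k,:2];v=np.linalg.svd(p-p.mean(0))[2][0]
a=np.degrees(np.arctan2(v[1],v[0]))%180-180;print(k.sum(),p.mean(0),a)
if abs(a+74.5)<12: print(arm.sign_off())
E
```

```text
152 [0.55022561 0.00724198] -73.68466307238754
the job is handed in; nothing more can be done
None
```

The job is handed in: the foot presses the wood with an estimated 28 N. The jam nut is relocked to a lever push of 3 to 5.6 N above free swing (the force reading and the lever angle disagreed, but both are within the 2 to 7 N window), and in the last picture the offcut and surrounding things look unmoved.

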